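# Swap the marker behind the stamp and the clip box

### The job

The marker in the pen trough at the back of the grey organiser has dried out. Stand the stamp and the open box of clips out of the way in the wooden side tray (keep the box upright all the time), then lay the marker on the notepad, then lay the red pen in the trough in its stead, and only after that stand the stamp and the box back on the organiser, each where it stood before.

Things in the scene. Friction and masses are not known exactly. Their poses are not given: they have to be found in the camera images.
- stamp_center (a point): Black self-inking stamp, standing loose on the organiser's front deck, left or right of the clip box, about 13 from it; 34 (own x) x 49 (own y) x 85 high, about 0.07 kg. The point is its centre, 42 above its underside; own z is up. Grip it across the 34 by the cap (from 36 above the underside to the top; fixed).
- box_center (a point): Small green open card box with clips in it, standing loose beside the stamp; 51 (own x) x 79 (own y), card walls 56 high (contents show up to 70), about 0.09 kg. The point is its centre, 28 above its underside; own z is up. Grip it gently from outside across the 51, at 40 to 48 above its underside.
- marker_center (a point): White and blue marker, 135 long (own y) and 17 thick, lying loose in the trough, about 20 behind the box, 0.02 kg. The point is its centre, 8 above its underside.
- pen_center (a point): Red ball pen, 145 long (own y), 12 wide (own x), 9 high, lying loose on the desk in front of the organiser, 0.015 kg. The point is its centre, 4.5 above its underside.
- trough (a point): Centre of the floor of the pen trough at the back of the fixed grey organiser (129 x 196): floor 4 above the desk, 188 long along own y, 48 wide along own x (+x is away from the deck); ribs round it 3 above the floor, 4 thick. The flat deck in front of it (own x -97 to -28, 4 above the desk) carries stamp and box at own y about +38 and -38, either way round, nearly parallel to these axes.
- tray_floor (a point): Centre of the floor of the fixed wooden side tray, 5 above the desk; inside 192 along own x and 128 along own y, rim 12 above the desk, 4 thick. To the left or the right of the organiser; own x runs roughly away from the robot. It takes stamp and box one behind the other.
- notepad_top (a point): Centre of the top face of the fixed black notepad, 148 along own x (roughly away from the robot) and 110 along own y, its top 16 above the desk. On the other side of the organiser from the tray.
There are look-alikes about, which are no part of the job. Leave any blue or purple look-alike of the part that bears stamp_center alone.

How it is judged:
On the way, in this order (a step that is already met when the one before it is completed fails the run):
1. stamp and clip box both stand upright in the side tray, the marker still in the trough (x of stamp_center in the frame of tray_floor between -0.084 and 0.084 m and y of stamp_center in the frame of tray_floor between -0.052 and 0.052 m and z of stamp_center in the frame of tray_floor between 0.035 and 0.05 m and x of box_center in the frame of tray_floor between -0.076 and 0.076 m and y of box_center in the frame of tray_floor between -0.044 and 0.044 m and z of box_center in the frame of tray_floor between 0.021 and 0.036 m and angle between each of stamp_center, box_center's own z axis and vertical below 0.12 rad and distance of marker_center from where it was at the start of the episode below 0.03 m), for 0.2 s.
2. the marker lies on the notepad while stamp and box are in the tray (x of stamp_center in the frame of tray_floor between -0.084 and 0.084 m and y of stamp_center in the frame of tray_floor between -0.052 and 0.052 m and z of stamp_center in the frame of tray_floor between 0.035 and 0.05 m and x of box_center in the frame of tray_floor between -0.076 and 0.076 m and y of box_center in the frame of tray_floor between -0.044 and 0.044 m and z of box_center in the frame of tray_floor between 0.021 and 0.036 m and angle between each of stamp_center, box_center's own z axis and vertical below 0.12 rad and x of marker_center in the frame of notepad_top between -0.064 and 0.064 m and y of marker_center in the frame of notepad_top between -0.045 and 0.045 m and z of marker_center in the frame of notepad_top between 0 and 0.014 m), for 0.2 s.
3. the red pen lies in the trough while stamp and box are still in the tray (all of step 2 and x of pen_center in the frame of trough between -0.02 and 0.02 m and y of pen_center in the frame of trough between -0.025 and 0.025 m and z of pen_center in the frame of trough between 0 and 0.013 m and angle between the y axis of pen_center and the y axis of trough, either way round below 0.3 rad), for 0.2 s.
At the end, for the whole second after the job is handed in: Stamp and clip box upright on the organiser, each within 15 mm of where it stood and within 0.35 rad of the organiser's axes; marker lying on the notepad, its centre 10 mm or more inside the edges; red pen lying in the trough between its ribs; all released and at rest (distance of each of stamp_center, box_center from where it was at the start of the episode below 0.015 m and angle between each of stamp_center, box_center's own z axis and vertical below 0.1 rad and angle between the x axis of each of stamp_center, box_center and the x axis of trough, either way round below 0.35 rad and x of marker_center in the frame of notepad_top between -0.064 and 0.064 m and y of marker_center in the frame of notepad_top between -0.045 and 0.045 m and z of marker_center in the frame of notepad_top between 0 and 0.014 m and x of pen_center in the frame of trough between -0.02 and 0.02 m and y of pen_center in the frame of trough between -0.025 and 0.025 m and z of pen_center in the frame of trough between 0 and 0.013 m and angle between the y axis of pen_center and the y axis of trough, either way round below 0.3 rad and linear speed of each of stamp, clip_box, marker, pen below 0.02 m/s); the robot touches nothing.
It fails at once if the open clip box is tipped more than 0.7 rad (angle between box_center's own z axis and vertical above 0.7 rad).
It also fails if it takes over 128 s, if anything falls off the work surface, if the arm or the gripper's body presses on something with over 40 N, if the wrist force passes 120 N, or if a joint passes its speed limit or range.

### The arm

A 7-joint arm with a two-finger parallel gripper is mounted at the origin on a cart in front of the work surface, level with it; the furniture and walls round the work are solid. World frame = base frame: x ahead of the robot, y to its left, z up, the work surface at z = 0. Lengths are in m, angles in rad, forces in N, time in s.
With the tool pointing down it reaches from about 0.4 to 0.875 m from the base axis. Payload 6.5 kg.
Tool frame: the origin (TCP) lies at the very end of the fingers, on their centre line; the grasp point (between the pads) lies 19 mm behind it; z points along the fingers, x is the direction in which the jaws open and shut, and the axes are right-handed (so a half turn about z gives the same grasp; the last joint's range is limited). The gripper opens to 88 mm and grips with 3 to 60 N. Pads are 18 mm wide; open, the fingers measure 123 mm over their backs; the gripper's body (75 mm by 187 mm) begins 45 mm behind the grasp point.
Start: joints at [-1.401, 0.536, -0.004, 1.538, 0.003, 1.067, -0.071], TCP at [0.152, 0.632, 0.239] pointing down, gripper open.
Joint ranges: [-2.7, 2.7], [-0.37, 2.16], [-1.27, 1.26], [0.24, 2.4], [-1.31, 4.45], [0.19, 1.91], [-2.76, 2.76]. Speed limits (rad/s): [2.39, 2.39, 3.14, 3.14, 3.14, 3.14, 3.14].

### API

Orientations are given as a unit quaternion [w, x, y, z].
In Python, from station import bot gives the robot as it stands. The module is installed in compiled form; this text tells all that it offers.
- The arm moves only by the shell command python3 -m handwheel 'ROWS' [FORCE]. ROWS is text: rows parted by semicolons, each of 7 numbers parted by spaces: the turn, a rotation vector about the world's x, y, z as a fraction of full scale, then the shift along the world's x, y, z as a fraction of full scale, then the opening in per cent of the stroke, from 0 (shut) to 100 (fully open). A call has exactly 10 rows; each row is the pose to reach, as a shift and turn from the pose measured when the call began; what a row does not reach only later rows make up. Full scale, the value 1, is 150 mm for a shift and 120 degrees for a turn. A row lasts 1/10 s, in which the tool goes at most 50 mm and 8.59 degrees, less where a joint would pass 70% of its speed; a pose out of reach is approached as far as the arm can. A call with a number of a shift or a turn outside -1 to 1 is refused whole. A call with a gripper value outside its range is refused whole. The fingers move at their own pace and stop on an object; FORCE is the grip in N (left out, the last holds). Time passes only in rows, so rows that repeat a pose let the fingers close, or fill a call up. It gives the time, the measured TCP pose, the force and the opening at its end, in the units of the state.
- bot.read_state(): the state, without advancing time (a new reading comes with each control period).
- bot.camera(name): name is "scene" or "side" or "wrist"; returns the picture (420x560x3 uint8, red, green, blue); there is no depth.
- bot.camera_params(name): a dict with "fov_y" (degrees; the focal length in pixels is half the picture's height over the tangent of half this angle, whatever the lens; pixels are square), "cx", "cy" (the principal point, pixels), "eye" and "orientation" of the camera in the world; the wrist camera has in their place "T_tool_cam" (4x4, takes a point from camera to tool coordinates, whose origin is the TCP and whose axes are the tool frame's). Camera axes: x right, y up, looking along -z (the intrinsics and any distortion apply to the point x, -y, -z); pixel columns grow to the right and rows downward; lengths in m; the calibration is good to about 2 mm. A picture is of the moment at which its call begins: read the wrist's pose just before it. camera_params takes no time and is no camera call.
- bot.finish_job(): hands the job in, once; it reports no verdict.
The state is a dict: "time_s": time; "joint_positions": joint angles; "joint_vel": joint speeds; "joint_efforts": joint torques, N m; "eef_pos": TCP position; "eef_rot": TCP orientation; "contact_force": force on the tool from outside, world axes, zero at the start; "wrist_torque": the same for the moment, N m; "width": opening from 0.0 (shut) to 1.0 (fully open).
Only numpy, scipy, OpenCV 4.12 (cv2) and the standard library are available. Lean on these libraries where they do the work, as an engineer would, in place of code of your own. Each camera call takes 0.05 s, during which the arm holds its last target. There are 200 camera calls.

## Working session

There is one attempt and no reset: what is moved stays moved. The work goes in short steps, Python scripts to look and compute and a shell command to move; the robot and the scene stay as the last step left them, time stands still between calls to the robot, and variables do not carry over. Pictures are saved under pics/ and viewed, on a budget of 14 in all, crops included, one or two more only if the job needs it, and the job is handed in when it is done.

```bash
mkdir -p pics; cat > h.py <<'E'
import numpy as np, cv2
from station import bot
from scipy.spatial.transform import Rotation as R
def q2R(q): return R.from_quat([q[1],q[2],q[3],q[0]]).as_matrix()
def cam(name):
    s=bot.read_state(); p=bot.camera_params(name); 
    if name=='wrist':
        T=np.eye(4);T[:3,:3]=q2R(s['eef_rot']);T[:3,3]=s['eef_pos'];T=T@np.array(p['T_tool_cam'])
        Rm,e=T[:3,:3],T[:3,3]
    else: Rm,e=q2R(p['orientation']),np.array(p['eye'])
    return p,Rm,e
def snap(name,fn):
    c=cam(name); im=bot.camera(name); cv2.imwrite('pics/'+fn,im[:,:,::-1]); np.savez('pics/'+fn+'.npz',im=im,R=c[1],e=c[2]); return im,c
E
python3 - <<'E'
from h import *
print(bot.read_state())
for n in ['scene','side','wrist']:
    print(bot.camera_params(n)); snap(n,n+'0.png')
E
```

```text
{'time_s': 0.0, 'joint_positions': array([-1.40120424,  0.53716468, -0.00442305,  1.53883866,  0.00260181,
        1.06729177, -0.0711926 ]), 'joint_vel': array([ 0.00113519, -0.00027312,  0.00013523, -0.00167068, -0.00022066,
        0.00060511,  0.00075705]), 'joint_efforts': array([ 1.97897566e-05, -5.70994484e+01,  9.91207436e-01, -2.51591742e+01,
       -5.61706431e-02,  1.80958951e-02,  1.66191217e-04]), 'eef_pos': array([0.15173422, 0.63142609, 0.23785362]), 'eef_rot': array([ 5.76241013e-04,  7.85349424e-01,  6.19052149e-01, -6.22675847e-04]), 'contact_force': array([ 0.60990491,  0.40320077, -0.50529351]), 'wrist_torque': array([-0.02810291, -0.00039192, -0.01055415]), 'width': 1.0003331012583283}
{'fov_y': 56.27499330411357, 'cx': 275.3552572690045, 'cy': 214.1596406758241, 'eye': array([-0.01184983,  0.47803713,  0.52286781]), 'orientation': array([-0.36014813, -0.18994499,  0.43087806,  0.80533119])}
{'fov_y': 45.32205052451157, 'cx': 277.77464156259424, 'cy': 210.22790384339763, 'eye': array([0.48027271, 1.11219332, 0.50020592]), 'orientation': array([-2.04239305e-02,  6.14054220e-04,  5.60725419e-01,  8.27749654e-01])}
{'fov_y': 63.573798602415216, 'cx': 279.29408110162416, 'cy': 203.63179824619596, 'T_tool_cam': array([[ 9.99999403e-01, -4.91104596e-04, -9.76597202e-04,
         1.63189338e-04],
       [-7.46785243e-04, -9.59339302e-01, -2.82254399e-01,
        -7.32109533e-02],
       [-7.98271646e-04,  2.82254960e-01, -9.59339096e-01,
        -1.46261473e-01],
       [ 0.00000000e+00,  0.00000000e+00,  0.00000000e+00,
         1.00000000e+00]])}
```

View pics/scene0.png

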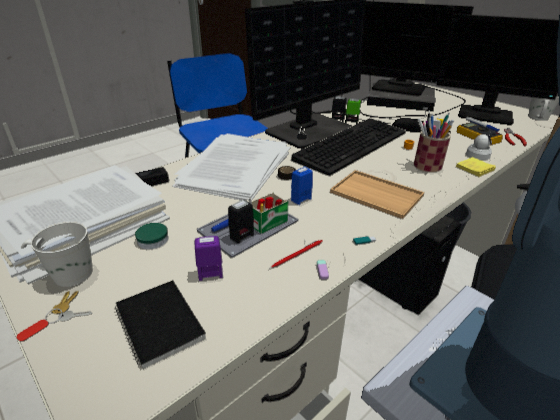

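View pics/side0.png

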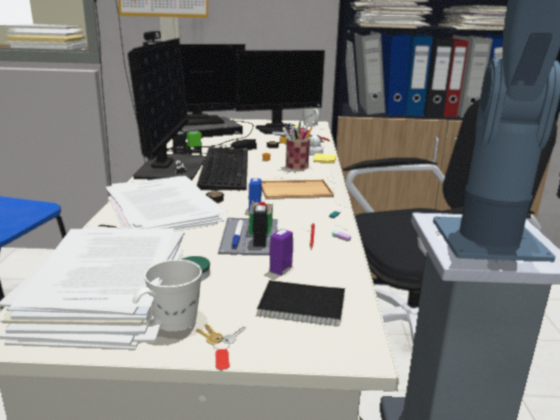

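```bash
cat >> h.py <<'E'
def ray(c,uv):
    p,Rm,e=c; f=210/np.tan(np.radians(p['fov_y']/2)); uv=np.atleast_2d(uv).astype(float)
    d=np.c_[(uv[:,0]-p['cx'])/f,-(uv[:,1]-p['cy'])/f,-np.ones(len(uv))]@Rm.T; return e,d
def onz(c,uv,z):
    e,d=ray(c,uv); return e+d*((z-e[2])/d[:,2])[:,None]
def proj(c,P):
    p,Rm,e=c; f=210/np.tan(np.radians(p['fov_y']/2)); q=(np.atleast_2d(P)-e)@Rm
    return np.c_[p['cx']+f*q[:,0]/-q[:,2], p['cy']-f*q[:,1]/-q[:,2]]
E
python3 - <<'E'
from h import *
np.set_printoptions(precision=3,suppress=True)
c=cam('scene')
print('tray corners',onz(c,[[330,190],[362,173],[424,190],[402,214]],.012))
print('notepad',onz(c,[[116,297],[172,282],[204,324],[150,362]],.016))
print('pen ends',onz(c,[[272,266],[323,241]],.005)); print('stamp base',onz(c,[[232,239],[250,236]],.004))
print('box top',onz(c,[[252,208],[288,203]],.06)); print('org corners',onz(c,[[198,230],[250,200],[299,218],[237,250]],.004))
c=cam('side')
print('tray',onz(c,[[258,182],[330,181],[332,196],[266,196]],.012))
print('notepad',onz(c,[[268,283],[345,287],[337,322],[257,312]],.016))
print('pen ends',onz(c,[[312,223],[312,246]],.005)); print('org',onz(c,[[229,218],[278,219],[278,251],[220,251]],.004))
E
```

```text
tray corners [[ 0.544 -0.214  0.012]
 [ 0.547 -0.351  0.012]
 [ 0.383 -0.396  0.012]
 [ 0.357 -0.256  0.012]]
notepad [[0.541 0.355 0.016]
 [0.509 0.263 0.016]
 [0.387 0.273 0.016]
 [0.38  0.373 0.016]]
pen ends [[ 0.429  0.088  0.005]
 [ 0.416 -0.048  0.005]]
stamp base [[0.553 0.094 0.004]
 [0.536 0.058 0.004]]
box top [[ 0.552  0.036  0.06 ]
 [ 0.515 -0.036  0.06 ]]
org corners [[ 0.63   0.131  0.004]
 [ 0.652 -0.037  0.004]
 [ 0.514 -0.072  0.004]
 [ 0.516  0.108  0.004]]
tray [[ 0.577 -0.334  0.012]
 [ 0.356 -0.366  0.012]
 [ 0.359 -0.232  0.012]
 [ 0.546 -0.213  0.012]]
notepad [[0.515 0.276 0.016]
 [0.369 0.28  0.016]
 [0.393 0.396 0.016]
 [0.529 0.375 0.016]]
pen ends [[ 0.421 -0.048  0.005]
 [ 0.425  0.084  0.005]]
org [[ 0.632 -0.064  0.004]
 [ 0.507 -0.069  0.004]
 [ 0.501  0.114  0.004]
 [ 0.628  0.124  0.004]]
```

```bash

python3 -m handwheel '0 0 -.016 .07 -.1 0 100;0 0 -.032 .14 -.2 0 100;0 0 -.048 .2 -.3 0 100;0 0 -.064 .27 -.4 .05 100;0 0 -.08 .33 -.5 .05 100;0 0 -.096 .4 -.6 .05 100;0 0 -.112 .47 -.7 .1 100;0 0 -.128 .54 -.8 .1 100;0 0 -.144 .6 -.9 .1 100;0 0 -.16 .67 -1 .1 100'
python3 -m handwheel '0 0 -.016 .07 -.1 0 100;0 0 -.032 .14 -.2 0 100;0 0 -.048 .2 -.3 0 100;0 0 -.064 .27 -.4 .05 100;0 0 -.08 .33 -.5 .05 100;0 0 -.096 .4 -.6 .05 100;0 0 -.112 .47 -.7 .1 100;0 0 -.128 .54 -.8 .1 100;0 0 -.144 .6 -.9 .1 100;0 0 -.16 .67 -1 .1 100'
python3 -m handwheel '0 0 -.016 .07 -.1 0 100;0 0 -.032 .14 -.2 0 100;0 0 -.048 .2 -.3 0 100;0 0 -.064 .27 -.4 .05 100;0 0 -.08 .33 -.5 .05 100;0 0 -.096 .4 -.6 .05 100;0 0 -.112 .47 -.7 .1 100;0 0 -.128 .54 -.8 .1 100;0 0 -.144 .6 -.9 .1 100;0 0 -.16 .67 -1 .1 100'
python3 -m handwheel '0 0 -.016 .07 -.1 0 100;0 0 -.032 .14 -.2 0 100;0 0 -.048 .2 -.3 0 100;0 0 -.064 .27 -.4 .05 100;0 0 -.08 .33 -.5 .05 100;0 0 -.096 .4 -.6 .05 100;0 0 -.112 .47 -.7 .1 100;0 0 -.128 .54 -.8 .1 100;0 0 -.144 .6 -.9 .1 100;0 0 -.16 .67 -.95 .1 100'
python3 -c "
from h import *
snap('wrist','w1.png')"
```

```text
time_s: 1.15
eef_pos: [0.2529, 0.4803, 0.2531]
eef_rot: [0.0, 0.878, 0.478, -0.001]
contact_force: [-1.4, 0.2, 0.1]
width: 1.0
time_s: 2.15
eef_pos: [0.354, 0.3291, 0.2681]
eef_rot: [0.0, 0.946, 0.324, -0.001]
contact_force: [0.1, -0.1, -0.2]
width: 1.005
time_s: 3.15
eef_pos: [0.4551, 0.1778, 0.2829]
eef_rot: [0.0, 0.987, 0.16, -0.001]
contact_force: [0.3, -0.4, 0.2]
width: 1.0
time_s: 4.15
eef_pos: [0.5562, 0.0331, 0.2979]
eef_rot: [0.0, 1.0, -0.009, -0.001]
contact_force: [-0.5, -0.5, -0.5]
width: 0.999
```

View pics/w1.png

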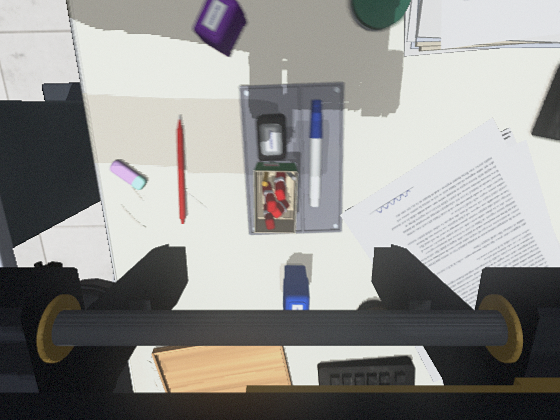

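```bash
python3 - <<'E'
import cv2
im=cv2.imread('pics/w1.png')[75:245,165:355]
cv2.imwrite('pics/w1c.png',cv2.resize(im,None,fx=3.5,fy=3.5,interpolation=cv2.INTER_CUBIC))
E
```

```text
(no output)
```

View pics/w1c.png

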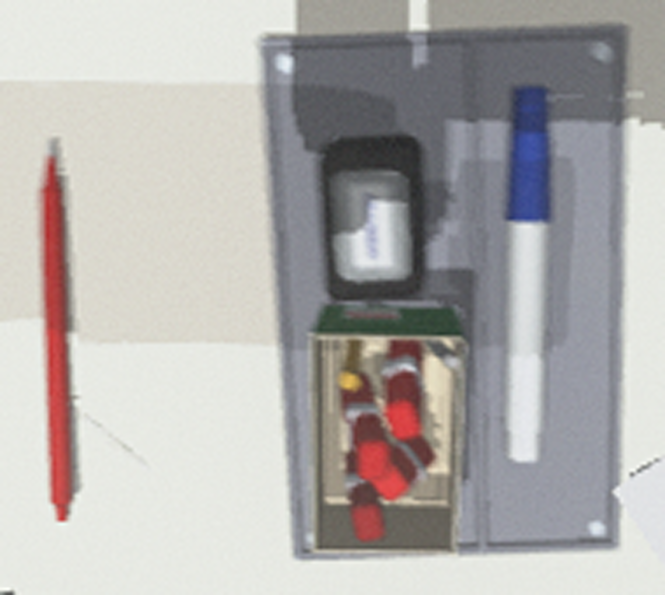

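```bash
cat > m1.py <<'E'
from h import *
np.set_printoptions(precision=4,suppress=True)
d=np.load('pics/w1.png.npz'); c=(bot.camera_params('wrist'),d['R'],d['e']); print(c[2])
def P(l,z): return onz(c,np.array(l)/3.5+[165,75],z)[:,:2]
for n,l,z in [('org',[(263,38),(627,27),(618,548),(297,557)],.005),('stamp',[(322,138),(424,138),(424,300),(326,300)],.089),
 ('box',[(313,335),(467,335),(456,552),(312,552)],.060),('marker',[(530,88),(522,462)],.0125),('pen',[(54,140),(62,520)],.0045)]:
    p=P(l,z); print(n,'mean',p.mean(0)); print(p)
    if len(p)==4:
        print(' sizes x',np.linalg.norm(p[1]-p[0]),np.linalg.norm(p[2]-p[3]),'y',np.linalg.norm(p[3]-p[0]),np.linalg.norm(p[2]-p[1]))
        v=(p[1]+p[2]-p[0]-p[3]); w=p[0]+p[1]-p[2]-p[3]; print(' yaw deg',np.degrees(np.arctan2(v[1],v[0])),np.degrees(np.arctan2(-w[0],w[1])))
    else: w=p[0]-p[1]; print(' len',np.linalg.norm(w),np.degrees(np.arctan2(-w[0],w[1])))
E
python3 m1.py
```

```text
[0.5576 0.1064 0.4442]
org mean [0.5744 0.0318]
[[ 0.5089  0.1284]
 [ 0.6362  0.1298]
 [ 0.6398 -0.0646]
 [ 0.5127 -0.0664]]
 sizes x 0.12729697918919655 0.1271147044198138 y 0.19479354663327253 0.1944650749263224
 yaw deg 0.7247992221676333 1.0956787900363019
stamp mean [0.5485 0.0726]
[[0.5339 0.0965]
 [0.5635 0.096 ]
 [0.5629 0.0488]
 [0.5335 0.0493]]
 sizes x 0.02955544166890091 0.029497260377193826 y 0.047177525330125154 0.047167221477321455
 yaw deg -0.9629756513990542 -0.6144715979527446
box mean [ 0.5503 -0.0053]
[[ 0.5268  0.0332]
 [ 0.5774  0.0323]
 [ 0.5735 -0.0438]
 [ 0.5236 -0.043 ]]
 sizes x 0.05055775182355879 0.04988908860958549 y 0.07622678335909716 0.07622184575860451
 yaw deg -0.9346220291572583 -2.676289265287713
marker mean [0.6012 0.0419]
[[ 0.6018  0.11  ]
 [ 0.6007 -0.0261]]
 len 0.13608865360749248 -0.48492933925359666
pen mean [0.4264 0.0228]
[[ 0.432   0.0951]
 [ 0.4208 -0.0495]]
 len 0.1450230501169839 -4.45036249553742
```

```bash

python3 -m handwheel '0 0 0 -.01 -.05 -.1 100;0 0 0 -.02 -.1 -.25 100;0 0 0 -.03 -.15 -.4 100;0 0 0 -.04 -.2 -.55 100;0 0 0 -.04 -.255 -.7 100;0 0 0 -.04 -.255 -.8 100;0 0 0 -.04 -.255 -.9 100;0 0 0 -.04 -.255 -.99 100;0 0 0 -.04 -.255 -.99 100;0 0 0 -.04 -.255 -.99 100'
python3 -m handwheel '0 0 0 0 0 -.1 100;0 0 0 0 0 -.2 100;0 0 0 0 0 -.3 100;0 0 0 0 0 -.4 100;0 0 0 0 0 -.5 100;0 0 0 0 0 -.6 100;0 0 0 0 0 -.7 100;0 0 0 0 0 -.76 100;0 0 0 0 0 -.8 100;0 0 0 0 0 -.8 100'
python3 -m handwheel '0 0 0 0 0 0 70;0 0 0 0 0 0 65;0 0 0 0 0 0 60;0 0 0 0 0 0 50;0 0 0 0 0 0 50;0 0 0 0 0 0 50;0 0 0 0 0 0 50;0 0 0 0 0 0 50;0 0 0 0 0 0 50;0 0 0 0 0 0 50' 8
```

```text
time_s: 5.2
eef_pos: [0.5518, -0.0054, 0.1495]
eef_rot: [0.001, 1.0, -0.01, -0.0]
contact_force: [0.2, -1.4, 0.4]
width: 1.005
time_s: 6.2
eef_pos: [0.5514, -0.0056, 0.0288]
eef_rot: [0.001, 1.0, -0.01, -0.001]
contact_force: [0.5, -0.5, -0.2]
width: 0.999
time_s: 7.2
eef_pos: [0.5514, -0.0055, 0.029]
eef_rot: [0.001, 1.0, -0.01, -0.001]
contact_force: [-1.3, 0.3, 6.2]
width: 0.576
```

```bash

python3 -m handwheel '0 0 0 0 0 .05 50;0 0 0 0 0 .15 50;0 0 0 0 0 .25 50;0 0 0 0 0 .35 50;0 0 0 0 0 .5 50;0 0 0 0 0 .6 50;0 0 0 0 0 .7 50;0 0 0 0 0 .8 50;0 0 0 0 0 .9 50;0 0 0 0 0 1 50'
python3 -m handwheel '0 0 .004 -.03 -.1 .05 50;0 0 .008 -.06 -.2 .1 50;0 0 .012 -.09 -.3 .15 50;0 0 .016 -.12 -.4 .2 50;0 0 .02 -.15 -.5 .25 50;0 0 .024 -.18 -.6 .3 50;0 0 .028 -.21 -.7 .35 50;0 0 .032 -.24 -.8 .4 50;0 0 .036 -.27 -.9 .45 50;0 0 .04 -.3 -1 .5 50'
python3 -m handwheel '0 0 .004 -.03 -.1 .05 50;0 0 .008 -.06 -.2 .1 50;0 0 .012 -.09 -.3 .15 50;0 0 .016 -.12 -.4 .2 50;0 0 .02 -.15 -.5 .25 50;0 0 .024 -.18 -.6 .25 50;0 0 .028 -.21 -.7 .25 50;0 0 .032 -.24 -.8 .25 50;0 0 .036 -.27 -.9 .25 50;0 0 .04 -.3 -.9 .25 50'
python3 -c "
from h import *
snap('wrist','w2.png')"
```

```text
time_s: 8.2
eef_pos: [0.5513, -0.0055, 0.1801]
eef_rot: [0.001, 1.0, -0.01, -0.001]
contact_force: [0.8, 0.5, -1.1]
width: 0.581
time_s: 9.2
eef_pos: [0.5052, -0.1573, 0.2555]
eef_rot: [0.001, 0.999, 0.032, -0.001]
contact_force: [0.3, -0.8, -0.9]
width: 0.578
time_s: 10.2
eef_pos: [0.4583, -0.2953, 0.2931]
eef_rot: [0.001, 0.997, 0.072, -0.002]
contact_force: [-0.2, 0.2, -0.6]
width: 0.576
```

View pics/w2.png

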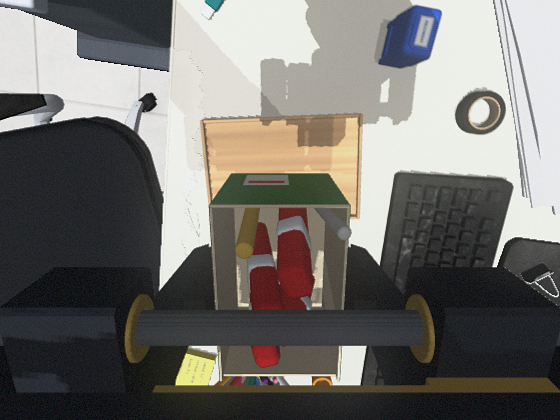

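```bash
python3 - <<'E'
from h import *
d=np.load('pics/w2.png.npz'); c=(bot.camera_params('wrist'),d['R'],d['e'])
p=onz(c,[(202,119),(361,114),(358,216),(209,195)],.012)[:,:2]; print(p)
v=p[1]-p[0]; L=np.linalg.norm(v); v/=L; print(L,np.degrees(np.arctan2(v[1],v[0]))); n=np.array([v[1],-v[0]])
w=p[2]-p[1]; print('right edge dir',np.degrees(np.arctan2(-w[1],-w[0]))-90)
o=(p[0]+p[1])/2+n*.068; print('tray',o); 
for x in(-.045,.05):
    t=o+v*x; print(x,t,(t-bot.read_state()['eef_pos'][:2])/.15)
E
```

```text
[[ 0.35542132 -0.25466634]
 [ 0.5467829  -0.22084773]
 [ 0.57056079 -0.3497747 ]
 [ 0.37214922 -0.34964266]]
0.19432693131949014 10.022185144576472
right edge dir 10.449587540389217
tray [ 0.46293611 -0.30471938]
-0.045 [ 0.41862279 -0.31255071] [-0.26207776 -0.12429143]
0.05 [ 0.51217314 -0.29601791] [ 0.36159119 -0.01407276]
```

```bash

python3 -m handwheel '0 0 .002 -.04 -.02 -.05 50;0 0 .004 -.08 -.04 -.15 50;0 0 .006 -.12 -.06 -.3 50;0 0 .01 -.16 -.08 -.45 50;0 0 .015 -.2 -.1 -.6 50;0 0 .015 -.24 -.12 -.7 50;0 0 .015 -.262 -.124 -.8 50;0 0 .015 -.262 -.124 -.9 50;0 0 .015 -.262 -.124 -.97 50;0 0 .015 -.262 -.124 -.97 50'
python3 -m handwheel '0 0 0 0 0 -.1 50;0 0 0 0 0 -.2 50;0 0 0 0 0 -.3 50;0 0 0 0 0 -.4 50;0 0 0 0 0 -.5 50;0 0 0 0 0 -.6 50;0 0 0 0 0 -.67 50;0 0 0 0 0 -.72 50;0 0 0 0 0 -.75 50;0 0 0 0 0 -.77 50'
```

```text
time_s: 11.25
eef_pos: [0.4177, -0.3115, 0.146]
eef_rot: [-0.0, 0.996, 0.088, -0.003]
contact_force: [1.2, -0.5, -0.8]
width: 0.576
time_s: 12.25
eef_pos: [0.4178, -0.3116, 0.0303]
eef_rot: [-0.0, 0.996, 0.088, -0.003]
contact_force: [0.8, -0.5, -0.9]
width: 0.581
```

```bash

python3 -m handwheel '0 0 0 0 0 0 70;0 0 0 0 0 0 80;0 0 0 0 0 0 80;0 0 0 0 0 0 80;0 0 0 0 0 .1 80;0 0 0 0 0 .25 80;0 0 0 0 0 .45 80;0 0 0 0 0 .65 80;0 0 0 0 0 .85 90;0 0 0 0 0 1 100'
python3 -m handwheel '0 0 -.003 .03 .08 0 100;0 0 -.006 .06 .16 0 100;0 0 -.009 .09 .24 0 100;0 0 -.012 .12 .33 0 100;0 0 -.015 .15 .42 0 100;0 0 -.018 .18 .5 0 100;0 0 -.021 .21 .6 0 100;0 0 -.024 .24 .7 0 100;0 0 -.027 .27 .8 0 100;0 0 -.03 .29 .855 0 100'
python3 -m handwheel '0 0 -.003 .03 .08 0 100;0 0 -.006 .06 .16 0 100;0 0 -.009 .09 .24 0 100;0 0 -.012 .12 .33 0 100;0 0 -.015 .15 .42 0 100;0 0 -.018 .18 .5 0 100;0 0 -.021 .21 .6 0 100;0 0 -.024 .24 .7 0 100;0 0 -.027 .27 .8 0 100;0 0 -.03 .29 .855 0 100'
python3 -m handwheel '0 0 -.003 .03 .08 0 100;0 0 -.006 .06 .16 0 100;0 0 -.009 .09 .24 0 100;0 0 -.012 .12 .33 0 100;0 0 -.015 .15 .42 0 100;0 0 -.018 .18 .5 0 100;0 0 -.021 .21 .6 0 100;0 0 -.024 .24 .7 0 100;0 0 -.027 .27 .8 0 100;0 0 -.03 .29 .855 0 100'
```

```text
time_s: 13.25
eef_pos: [0.418, -0.312, 0.1832]
eef_rot: [0.0, 0.996, 0.088, -0.002]
contact_force: [0.4, 0.3, -0.2]
width: 0.958
time_s: 14.25
eef_pos: [0.4618, -0.1826, 0.1841]
eef_rot: [0.0, 0.998, 0.057, -0.001]
contact_force: [0.4, 0.4, 0.5]
width: 1.002
time_s: 15.25
eef_pos: [0.5057, -0.0534, 0.1846]
eef_rot: [-0.0, 1.0, 0.026, -0.001]
contact_force: [0.2, 0.3, -0.1]
width: 1.0
time_s: 16.25
eef_pos: [0.5495, 0.0768, 0.1846]
eef_rot: [-0.0, 1.0, -0.005, -0.001]
contact_force: [-0.5, 0.4, 0.2]
width: 0.998
```

```bash

python3 -m handwheel '0 0 0 0 -.01 -.1 100;0 0 0 0 -.02 -.2 100;0 0 0 0 -.028 -.3 100;0 0 0 0 -.028 -.4 100;0 0 0 0 -.028 -.5 100;0 0 0 0 -.028 -.6 100;0 0 0 0 -.028 -.7 100;0 0 0 0 -.028 -.8 100;0 0 0 0 -.028 -.93 100;0 0 0 0 -.028 -.93 100'
python3 -m handwheel '0 0 0 0 0 0 80;0 0 0 0 0 0 60;0 0 0 0 0 0 45;0 0 0 0 0 0 25;0 0 0 0 0 0 25;0 0 0 0 0 0 25;0 0 0 0 0 0 25;0 0 0 0 0 0 25;0 0 0 0 0 0 25;0 0 0 0 0 0 25' 15
```

```text
time_s: 17.25
eef_pos: [0.5477, 0.0724, 0.0426]
eef_rot: [-0.0, 1.0, -0.005, -0.003]
contact_force: [0.2, 0.9, -0.1]
width: 0.996
time_s: 18.25
eef_pos: [0.5477, 0.0724, 0.0426]
eef_rot: [-0.0, 1.0, -0.005, -0.003]
contact_force: [-0.3, 0.4, 2.0]
width: 0.38
```

```bash

python3 -m handwheel '0 0 0 0 0 .05 25;0 0 0 0 0 .15 25;0 0 0 0 0 .25 25;0 0 0 0 0 .35 25;0 0 0 0 0 .5 25;0 0 0 0 0 .6 25;0 0 0 0 0 .7 25;0 0 0 0 0 .8 25;0 0 0 0 0 .9 25;0 0 0 0 0 1 25'
python3 -m handwheel '0 0 .003 -.01 -.08 0 25;0 0 .006 -.02 -.16 0 25;0 0 .009 -.03 -.24 0 25;0 0 .012 -.03 -.33 0 25;0 0 .015 -.04 -.42 0 25;0 0 .018 -.05 -.5 0 25;0 0 .021 -.06 -.6 0 25;0 0 .024 -.06 -.7 0 25;0 0 .027 -.07 -.76 0 25;0 0 .03 -.08 -.82 0 25'
python3 -m handwheel '0 0 .003 -.01 -.08 0 25;0 0 .006 -.02 -.16 0 25;0 0 .009 -.03 -.24 0 25;0 0 .012 -.03 -.33 0 25;0 0 .015 -.04 -.42 0 25;0 0 .018 -.05 -.5 0 25;0 0 .021 -.06 -.6 0 25;0 0 .024 -.06 -.7 0 25;0 0 .027 -.07 -.76 0 25;0 0 .03 -.08 -.82 0 25'
python3 -m handwheel '0 0 .003 -.01 -.08 0 25;0 0 .006 -.02 -.16 0 25;0 0 .009 -.03 -.24 0 25;0 0 .012 -.03 -.33 0 25;0 0 .015 -.04 -.42 0 25;0 0 .018 -.05 -.5 0 25;0 0 .021 -.06 -.6 0 25;0 0 .024 -.06 -.7 0 25;0 0 .03 -.07 -.8 0 25;0 0 .03 -.08 -.8 0 25'
python3 -c "
from h import *
snap('scene','s2.png');snap('wrist','w3.png')"
```

```text
time_s: 19.25
eef_pos: [0.5476, 0.0724, 0.1937]
eef_rot: [-0.0, 1.0, -0.005, -0.003]
contact_force: [-0.0, -0.4, -1.0]
width: 0.379
time_s: 20.25
eef_pos: [0.5351, -0.0516, 0.1934]
eef_rot: [0.0, 1.0, 0.026, -0.004]
contact_force: [-0.1, -0.4, 0.1]
width: 0.379
time_s: 21.25
eef_pos: [0.5229, -0.1751, 0.1933]
eef_rot: [0.0, 0.998, 0.058, -0.004]
contact_force: [0.1, 0.4, -0.1]
width: 0.376
time_s: 22.25
eef_pos: [0.5101, -0.298, 0.1935]
eef_rot: [0.001, 0.996, 0.088, -0.004]
contact_force: [0.4, -0.0, -1.3]
width: 0.383
```

View pics/s2.png

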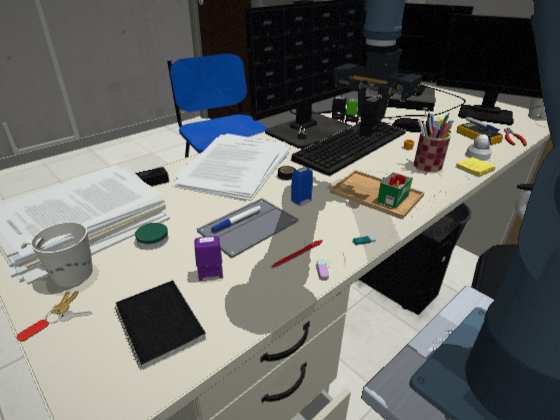

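```bash

python3 -m handwheel '0 0 0 0 0 -.1 25;0 0 0 0 0 -.2 25;0 0 0 0 0 -.35 25;0 0 0 0 0 -.5 25;0 0 0 0 0 -.65 25;0 0 0 0 0 -.75 25;0 0 0 0 0 -.84 25;0 0 0 0 0 -.91 25;0 0 0 0 0 -.96 25;0 0 0 0 0 -.985 25'
python3 -m handwheel '0 0 0 0 0 0 45;0 0 0 0 0 0 55;0 0 0 0 0 0 55;0 0 0 0 0 0 55;0 0 0 0 0 .1 55;0 0 0 0 0 .25 55;0 0 0 0 0 .45 55;0 0 0 0 0 .65 55;0 0 0 0 0 .85 55;0 0 0 0 0 1 55'
python3 -m handwheel '0 0 -.003 .02 .08 0 60;0 0 -.006 .04 .16 0 60;0 0 -.009 .06 .24 0 60;0 0 -.012 .08 .32 0 60;0 0 -.015 .1 .4 0 60;0 0 -.018 .12 .48 0 60;0 0 -.021 .14 .56 0 60;0 0 -.024 .16 .64 0 60;0 0 -.027 .18 .7 0 60;0 0 -.03 .2 .75 0 60'
python3 -m handwheel '0 0 -.003 .02 .08 0 60;0 0 -.006 .04 .16 0 60;0 0 -.009 .06 .24 0 60;0 0 -.012 .08 .32 0 60;0 0 -.015 .1 .4 0 60;0 0 -.018 .12 .48 0 60;0 0 -.021 .14 .56 0 60;0 0 -.024 .16 .64 0 60;0 0 -.027 .18 .7 0 60;0 0 -.03 .2 .75 0 60'
python3 -m handwheel '0 0 -.003 .02 .08 0 60;0 0 -.006 .04 .16 0 60;0 0 -.009 .06 .24 0 60;0 0 -.012 .08 .32 0 60;0 0 -.015 .1 .4 0 60;0 0 -.018 .12 .48 0 60;0 0 -.021 .14 .56 0 60;0 0 -.024 .16 .64 0 60;0 0 -.027 .18 .7 0 60;0 0 -.028 .2 .75 0 60'
python3 -c "
from h import *
snap('scene','s3.png');snap('wrist','w4.png')"
```

```text
time_s: 23.35
eef_pos: [0.5105, -0.2952, 0.0449]
eef_rot: [-0.0, 0.996, 0.089, -0.004]
contact_force: [0.1, -0.0, -0.9]
width: 0.379
time_s: 24.35
eef_pos: [0.5108, -0.2958, 0.1981]
eef_rot: [0.0, 0.996, 0.088, -0.003]
contact_force: [0.7, -0.7, -0.2]
width: 0.551
time_s: 25.35
eef_pos: [0.5412, -0.1823, 0.1982]
eef_rot: [0.0, 0.998, 0.057, -0.003]
contact_force: [0.4, 0.6, 0.7]
width: 0.603
time_s: 26.35
eef_pos: [0.5714, -0.0689, 0.1982]
eef_rot: [0.0, 1.0, 0.026, -0.003]
contact_force: [0.5, -1.0, -0.1]
width: 0.596
time_s: 27.35
eef_pos: [0.6017, 0.0446, 0.1981]
eef_rot: [0.0, 1.0, -0.004, -0.003]
contact_force: [0.2, 0.4, -0.3]
width: 0.599
```

View pics/s3.png

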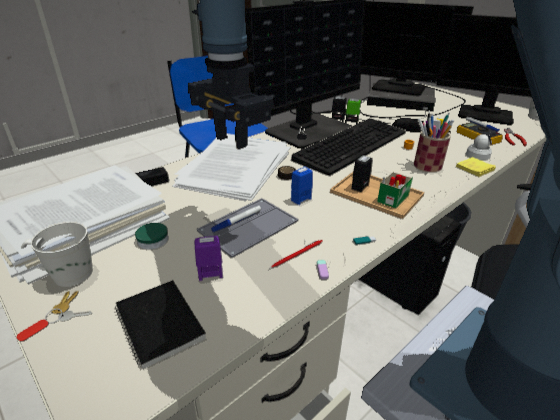

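View pics/w4.png

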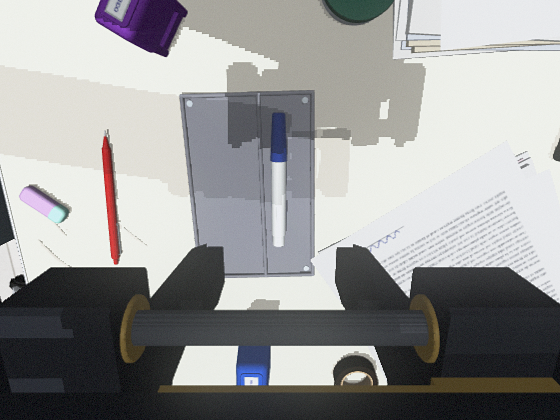

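```bash

python3 -m handwheel '0 0 0 0 0 -.1 60;0 0 0 0 -.01 -.25 60;0 0 0 0 -.015 -.4 60;0 0 0 0 -.015 -.55 60;0 0 0 0 -.015 -.7 60;0 0 0 0 -.015 -.8 60;0 0 0 0 -.015 -.88 60;0 0 0 0 -.015 -.93 60;0 0 0 0 -.015 -.93 60;0 0 0 0 -.015 -.93 60'
```

```text
time_s: 28.45
eef_pos: [0.6023, 0.0427, 0.059]
eef_rot: [0.0, 1.0, -0.003, -0.002]
contact_force: [0.2, -0.2, 0.9]
width: 0.603
```

```bash

python3 -m handwheel '0 0 0 0 0 -.05 60;0 0 0 0 0 -.1 60;0 0 0 0 0 -.15 60;0 0 0 0 0 -.2 60;0 0 0 0 0 -.25 60;0 0 0 0 0 -.29 60;0 0 0 0 0 -.32 60;0 0 0 0 0 -.333 60;0 0 0 0 0 -.333 60;0 0 0 0 0 -.333 60'
python3 -m handwheel '0 0 0 0 0 0 45;0 0 0 0 0 0 30;0 0 0 0 0 0 20;0 0 0 0 0 0 5;0 0 0 0 0 0 5;0 0 0 0 0 0 5;0 0 0 0 0 0 5;0 0 0 0 0 0 5;0 0 0 0 0 0 5;0 0 0 0 0 0 5' 15
```

```text
time_s: 29.45
eef_pos: [0.6025, 0.0426, 0.0093]
eef_rot: [0.0, 1.0, -0.003, -0.002]
contact_force: [-1.1, 1.0, -0.2]
width: 0.598
time_s: 30.45
eef_pos: [0.6025, 0.0427, 0.0094]
eef_rot: [-0.0, 1.0, -0.003, -0.002]
contact_force: [-0.1, 0.3, 1.5]
width: 0.169
```

```bash

python3 -m handwheel '0 0 0 0 0 .05 5;0 0 0 0 0 .15 5;0 0 0 0 0 .25 5;0 0 0 0 0 .35 5;0 0 0 0 0 .5 5;0 0 0 0 0 .6 5;0 0 0 0 0 .7 5;0 0 0 0 0 .8 5;0 0 0 0 0 .9 5;0 0 0 0 0 1 5'
python3 -m handwheel '0 0 -.002 -.05 .09 .04 5;0 0 -.004 -.1 .18 .08 5;0 0 -.006 -.15 .27 .12 5;0 0 -.008 -.2 .36 .16 5;0 0 -.01 -.25 .45 .2 5;0 0 -.012 -.3 .54 .25 5;0 0 -.014 -.35 .63 .3 5;0 0 -.016 -.4 .72 .35 5;0 0 -.018 -.45 .82 .4 5;0 0 -.02 -.5 .93 .4 5'
python3 -m handwheel '0 0 -.002 -.05 .09 .04 5;0 0 -.004 -.1 .18 .08 5;0 0 -.006 -.15 .27 .12 5;0 0 -.008 -.2 .36 .16 5;0 0 -.01 -.25 .45 .2 5;0 0 -.012 -.3 .54 .2 5;0 0 -.014 -.35 .63 .2 5;0 0 -.016 -.4 .72 .2 5;0 0 -.018 -.45 .82 .2 5;0 0 -.02 -.5 .93 .2 5'
python3 -c "
from h import *
snap('wrist','w5.png')"
```

```text
time_s: 31.45
eef_pos: [0.6024, 0.0427, 0.1604]
eef_rot: [-0.0, 1.0, -0.003, -0.002]
contact_force: [0.4, -0.7, 0.1]
width: 0.169
time_s: 32.45
eef_pos: [0.5276, 0.1825, 0.2219]
eef_rot: [-0.0, 1.0, -0.024, -0.002]
contact_force: [0.7, -0.4, -0.8]
width: 0.172
time_s: 33.45
eef_pos: [0.4523, 0.3222, 0.2525]
eef_rot: [-0.0, 0.999, -0.046, -0.002]
contact_force: [0.0, 1.1, -0.6]
width: 0.168
```

View pics/w5.png

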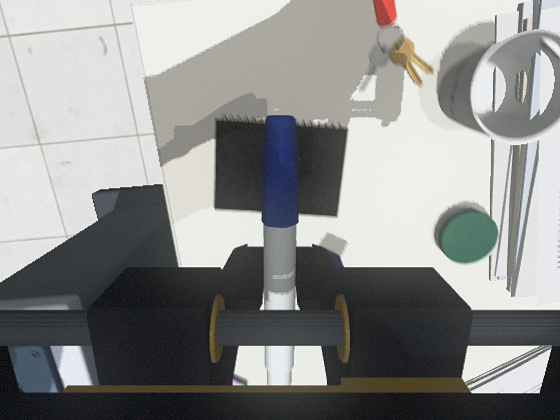

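```bash
python3 - <<'E'
from h import *
d=np.load('pics/w5.png.npz'); c=(bot.camera_params('wrist'),d['R'],d['e'])
p=onz(c,[(217,122),(348,127),(337,216),(215,208)],.016)[:,:2]; print(p,p.mean(0),(p.mean(0)-bot.read_state()['eef_pos'][:2])/.15)
E
```

```text
[[0.38776644 0.38251023]
 [0.53101626 0.36411787]
 [0.51450922 0.26175697]
 [0.37133151 0.28459712]] [0.45115586 0.32324555] [ 0.00425255 -0.01738843]
```

```bash

python3 -m handwheel '0 0 0 0 0 -.1 5;0 0 0 0 0 -.25 5;0 0 0 0 0 -.4 5;0 0 0 0 0 -.55 5;0 0 0 0 0 -.7 5;0 0 0 0 0 -.8 5;0 0 0 0 0 -.88 5;0 0 0 0 0 -.93 5;0 0 0 0 0 -.93 5;0 0 0 0 0 -.93 5'
python3 -m handwheel '0 0 0 0 0 -.08 5;0 0 0 0 0 -.16 5;0 0 0 0 0 -.24 5;0 0 0 0 0 -.32 5;0 0 0 0 0 -.4 5;0 0 0 0 0 -.46 5;0 0 0 0 0 -.51 5;0 0 0 0 0 -.55 5;0 0 0 0 0 -.57 5;0 0 0 0 0 -.57 5'
```

```text
time_s: 34.5
eef_pos: [0.451, 0.326, 0.1132]
eef_rot: [-0.001, 0.999, -0.044, -0.002]
contact_force: [0.2, 0.1, 0.6]
width: 0.167
time_s: 35.5
eef_pos: [0.4509, 0.3259, 0.0275]
eef_rot: [-0.001, 0.999, -0.044, -0.002]
contact_force: [1.5, 0.4, -0.1]
width: 0.168
```

Lower the last 5 mm, release slowly, lift.

```bash

python3 -m handwheel '0 0 0 0 0 -.015 5;0 0 0 0 0 -.03 5;0 0 0 0 0 -.035 5;0 0 0 0 0 -.035 5;0 0 0 0 0 -.035 5;0 0 0 0 0 -.035 19;0 0 0 0 0 -.035 21;0 0 0 0 0 -.035 24;0 0 0 0 0 -.035 28;0 0 0 0 0 -.035 35'
python3 -m handwheel '0 0 0 0 0 0 45;0 0 0 0 0 0 50;0 0 0 0 0 .05 50;0 0 0 0 0 .1 50;0 0 0 0 0 .2 50;0 0 0 0 0 .35 50;0 0 0 0 0 .5 50;0 0 0 0 0 .65 50;0 0 0 0 0 .8 50;0 0 0 0 0 .9 50'
```

```text
time_s: 36.5
eef_pos: [0.4509, 0.3259, 0.0222]
eef_rot: [-0.001, 0.999, -0.044, -0.002]
contact_force: [-0.7, 0.3, 0.4]
width: 0.34
time_s: 37.5
eef_pos: [0.4516, 0.3263, 0.1599]
eef_rot: [-0.002, 0.999, -0.044, -0.001]
contact_force: [0.8, 0.5, -0.2]
width: 0.499
```

```bash

python3 -m handwheel '0 0 0 -.01 -.1 0 50;0 0 0 -.02 -.2 0 50;0 0 0 -.03 -.3 0 50;0 0 0 -.04 -.4 0 50;0 0 0 -.05 -.5 0 50;0 0 0 -.06 -.6 0 50;0 0 0 -.06 -.7 0 50;0 0 0 -.07 -.8 0 50;0 0 0 -.08 -.9 0 50;0 0 0 -.085 -1 0 50'
python3 -m handwheel '0 0 0 -.01 -.1 0 50;0 0 0 -.02 -.2 0 50;0 0 0 -.03 -.3 0 50;0 0 0 -.04 -.4 0 50;0 0 0 -.05 -.5 0 50;0 0 0 -.06 -.6 0 50;0 0 0 -.06 -.7 0 50;0 0 0 -.07 -.8 0 50;0 0 0 -.08 -.9 0 50;0 0 0 -.085 -1 0 50'
python3 - <<'E'
from h import *
import cv2
a,_=snap('scene','s4.png');im,c=snap('wrist','w6.png')
h=cv2.cvtColor(im,cv2.COLOR_RGB2HSV); m=(((h[:,:,0]<8)|(h[:,:,0]>172))&(h[:,:,1]>130)&(h[:,:,2]>80)).astype(np.uint8)
cs,_=cv2.findContours(m,0,2); k=max(cs,key=cv2.contourArea); r=cv2.minAreaRect(k); print(r,[x for x in map(cv2.contourArea,cs) if x>50])
b=onz(c,k[:,0,:],.0045)[:,:2]; rr=cv2.minAreaRect(b.astype(np.float32)); print(rr)
print(bot.read_state()['eef_pos'])
cv2.imwrite('pics/q1.png',np.vstack([cv2.resize(a[150:400,90:450],None,fx=1.4,fy=1.2)[:,:504],im[:300,:504]])[:,:,::-1])
E
```

```text
time_s: 38.5
eef_pos: [0.4386, 0.175, 0.1599]
eef_rot: [-0.002, 0.999, -0.044, -0.001]
contact_force: [-0.5, 0.2, -0.0]
width: 0.503
time_s: 39.5
eef_pos: [0.4256, 0.0239, 0.1599]
eef_rot: [-0.002, 0.999, -0.044, -0.001]
contact_force: [0.1, -0.1, -0.2]
width: 0.498
((278.5740966796875, 205.0558319091797), (105.98448181152344, 7.924208641052246), 88.33971405029297) [608.5]
((0.4224385619163513, 0.0029029063880443573), (0.10286843031644821, 0.0073709930293262005), 86.53075408935547)
[0.42558074 0.02284154 0.15998003]
```

View pics/q1.png

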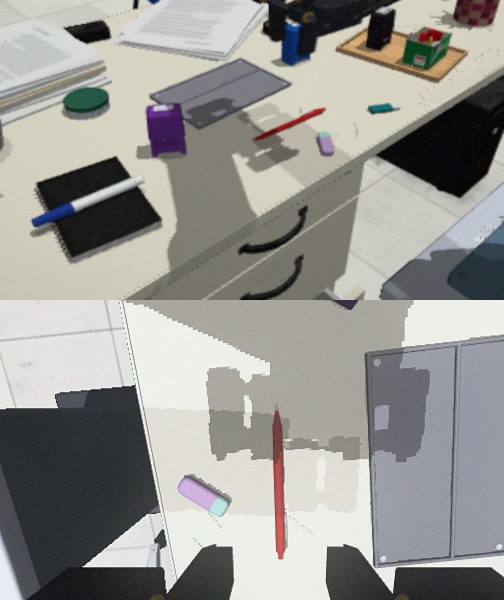

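```bash

python3 -m handwheel '0 0 0 0 0 -.1 50;0 0 0 0 0 -.25 50;0 0 0 0 0 -.4 50;0 0 0 0 0 -.55 50;0 0 0 0 0 -.65 50;0 0 0 0 0 -.75 50;0 0 0 0 0 -.8 50;0 0 0 0 0 -.83 50;0 0 0 0 0 -.85 50;0 0 0 0 0 -.85 50'
```

```text
time_s: 40.6
eef_pos: [0.4258, 0.023, 0.0326]
eef_rot: [-0.002, 0.999, -0.045, -0.001]
contact_force: [-0.7, 0.8, -0.4]
width: 0.499
```

```bash

python3 -m handwheel '0 0 0 0 0 -.03 40;0 0 0 0 0 -.06 40;0 0 0 0 0 -.09 40;0 0 0 0 0 -.12 40;0 0 0 0 0 -.15 40;0 0 0 0 0 -.17 40;0 0 0 0 0 -.185 40;0 0 0 0 0 -.197 40;0 0 0 0 0 -.197 40;0 0 0 0 0 -.197 40'
python3 -m handwheel '0 0 0 0 0 0 30;0 0 0 0 0 0 20;0 0 0 0 0 0 15;0 0 0 0 0 0 2;0 0 0 0 0 0 2;0 0 0 0 0 0 2;0 0 0 0 0 0 2;0 0 0 0 0 0 2;0 0 0 0 0 0 2;0 0 0 0 0 0 2' 12
```

```text
time_s: 41.6
eef_pos: [0.4258, 0.023, 0.0031]
eef_rot: [-0.002, 0.999, -0.045, -0.001]
contact_force: [0.4, -0.4, 0.5]
width: 0.398
time_s: 42.6
eef_pos: [0.4258, 0.023, 0.0031]
eef_rot: [-0.002, 0.999, -0.045, -0.001]
contact_force: [0.6, -0.4, 0.9]
width: 0.102
```

```bash

python3 -m handwheel '0 0 0 0 0 .03 2;0 0 0 0 0 .08 2;0 0 0 0 0 .14 2;0 0 0 0 0 .2 2;0 0 0 0 0 .27 2;0 0 0 0 0 .34 2;0 0 0 0 0 .41 2;0 0 0 0 0 .48 2;0 0 0 0 0 .54 2;0 0 0 0 0 .6 2'
python3 -m handwheel '0 0 .003 .06 .01 0 2;0 0 .006 .12 .01 0 2;0 0 .009 .18 .01 0 2;0 0 .012 .24 .02 0 2;0 0 .015 .3 .02 0 2;0 0 .018 .36 .03 0 2;0 0 .02 .42 .03 0 2;0 0 .022 .48 .03 0 2;0 0 .024 .55 .03 0 2;0 0 .025 .62 .03 0 2'
python3 -m handwheel '0 0 .003 .06 .01 0 2;0 0 .006 .12 .01 0 2;0 0 .009 .18 .01 0 2;0 0 .012 .24 .02 0 2;0 0 .015 .3 .02 0 2;0 0 .018 .36 .03 0 2;0 0 .02 .42 .03 0 2;0 0 .022 .48 .03 0 2;0 0 .024 .55 .03 0 2;0 0 .025 .6 .03 0 2'
python3 -c "
from h import *
snap('wrist','w7.png')"
```

```text
time_s: 43.6
eef_pos: [0.4258, 0.023, 0.0939]
eef_rot: [-0.002, 0.999, -0.045, -0.001]
contact_force: [0.2, 0.1, -0.6]
width: 0.109
time_s: 44.6
eef_pos: [0.5197, 0.0275, 0.0939]
eef_rot: [-0.002, 1.0, -0.019, -0.001]
contact_force: [0.1, 0.6, -1.0]
width: 0.105
time_s: 45.6
eef_pos: [0.6108, 0.0319, 0.094]
eef_rot: [-0.002, 1.0, 0.007, -0.001]
contact_force: [-0.1, 0.7, 0.3]
width: 0.108
```

View pics/w7.png

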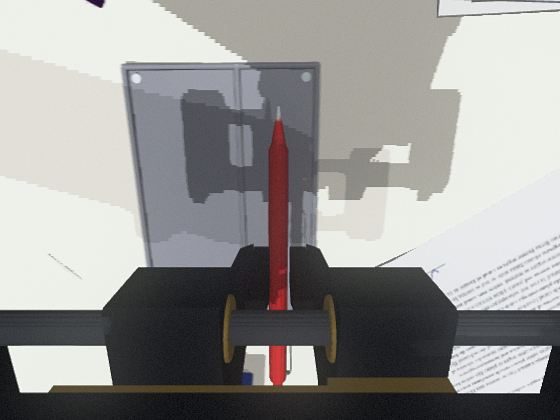

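```bash

python3 -m handwheel '0 0 0 0 0 -.08 2;0 0 0 0 0 -.16 2;0 0 0 0 0 -.24 2;0 0 0 0 0 -.32 2;0 0 0 0 0 -.4 2;0 0 0 0 0 -.46 2;0 0 0 0 0 -.51 2;0 0 0 0 0 -.55 2;0 0 0 0 0 -.57 2;0 0 0 0 0 -.57 2'
python3 -m handwheel '0 0 0 0 0 0 12;0 0 0 0 0 0 15;0 0 0 0 0 0 18;0 0 0 0 0 0 22;0 0 0 0 0 0 26;0 0 0 0 0 .03 30;0 0 0 0 0 .1 30;0 0 0 0 0 .2 30;0 0 0 0 0 .3 30;0 0 0 0 0 .4 30'
```

```text
time_s: 46.65
eef_pos: [0.6117, 0.0319, 0.0083]
eef_rot: [-0.002, 1.0, 0.007, -0.0]
contact_force: [-0.5, 0.4, -0.4]
width: 0.106
time_s: 47.65
eef_pos: [0.6121, 0.0319, 0.0703]
eef_rot: [-0.002, 1.0, 0.007, 0.0]
contact_force: [-0.4, 0.1, 0.1]
width: 0.298
```

```bash

python3 -m handwheel '0 0 0 0 0 .15 30;0 0 0 0 0 .35 30;0 0 0 0 0 .55 30;0 0 0 0 0 .75 35;0 0 .004 -.04 -.12 .87 40;0 0 .008 -.08 -.24 .87 45;0 0 .012 -.12 -.36 .87 50;0 0 .016 -.16 -.48 .87 55;0 0 .021 -.19 -.6 .87 55;0 0 .026 -.225 -.73 .87 55'
python3 -m handwheel '0 0 .003 -.03 -.08 0 55;0 0 .006 -.05 -.16 0 55;0 0 .009 -.07 -.24 0 55;0 0 .012 -.09 -.32 0 55;0 0 .015 -.11 -.4 0 55;0 0 .018 -.13 -.48 0 55;0 0 .02 -.15 -.56 0 55;0 0 .022 -.17 -.63 0 55;0 0 .024 -.2 -.69 0 55;0 0 .026 -.225 -.73 0 55'
python3 -m handwheel '0 0 .003 -.03 -.08 0 55;0 0 .006 -.05 -.16 0 55;0 0 .009 -.07 -.24 0 55;0 0 .012 -.09 -.32 0 55;0 0 .015 -.11 -.4 0 55;0 0 .018 -.13 -.48 0 55;0 0 .02 -.15 -.56 0 55;0 0 .022 -.17 -.63 0 55;0 0 .026 -.2 -.69 0 55;0 0 .026 -.225 -.71 0 55'
python3 - <<'E'
from h import *
a,_=snap('scene','s5.png');im,c=snap('wrist','w8.png')
cv2.imwrite('pics/q2.png',np.vstack([cv2.resize(a[150:400,90:450],None,fx=1.4,fy=1.2)[:,:504],im[:300,:504]])[:,:,::-1])
E
```

```text
time_s: 48.65
eef_pos: [0.5782, -0.0782, 0.202]
eef_rot: [-0.002, 0.999, 0.035, 0.001]
contact_force: [0.6, -0.2, 0.6]
width: 0.552
time_s: 49.65
eef_pos: [0.5439, -0.1887, 0.202]
eef_rot: [-0.002, 0.998, 0.062, 0.001]
contact_force: [0.3, 0.3, -0.2]
width: 0.55
time_s: 50.65
eef_pos: [0.5095, -0.2966, 0.202]
eef_rot: [-0.002, 0.996, 0.088, 0.001]
contact_force: [-0.4, -0.4, 0.3]
width: 0.551
```

View pics/q2.png

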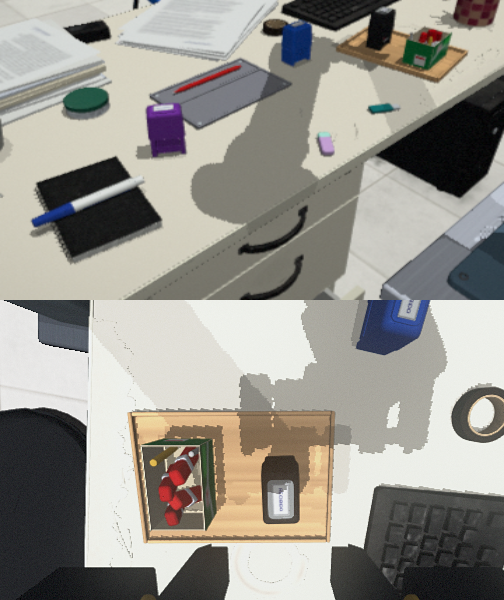

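```bash

python3 -m handwheel '0 0 0 0 0 -.1 55;0 0 0 .01 .005 -.2 55;0 0 0 .01 .005 -.35 55;0 0 0 .01 .005 -.5 55;0 0 0 .01 .005 -.65 55;0 0 0 .01 .005 -.8 55;0 0 0 .01 .005 -.9 55;0 0 0 .01 .005 -.96 55;0 0 0 .01 .005 -1 55;0 0 0 .01 .005 -1 55'
python3 -m handwheel '0 0 0 0 0 0 45;0 0 0 0 0 0 40;0 0 0 0 0 0 25;0 0 0 0 0 0 25;0 0 0 0 0 0 25;0 0 0 0 0 0 25;0 0 0 0 0 0 25;0 0 0 0 0 0 25;0 0 0 0 0 0 25;0 0 0 0 0 0 25' 15
```

```text
time_s: 51.75
eef_pos: [0.5108, -0.2949, 0.0516]
eef_rot: [-0.002, 0.996, 0.088, 0.0]
contact_force: [0.0, -0.3, 0.0]
width: 0.551
time_s: 52.75
eef_pos: [0.5112, -0.2952, 0.0521]
eef_rot: [-0.002, 0.996, 0.088, 0.001]
contact_force: [-0.6, 1.4, 5.5]
width: 0.368
```

```bash

python3 -m handwheel '0 0 0 0 0 .05 25;0 0 0 0 0 .15 25;0 0 0 0 0 .25 25;0 0 0 0 0 .35 25;0 0 0 0 0 .5 25;0 0 0 0 0 .6 25;0 0 0 0 0 .7 25;0 0 0 0 0 .8 25;0 0 0 0 0 .9 25;0 0 0 0 0 1 25'
python3 -m handwheel '0 0 -.003 .01 .08 0 25;0 0 -.006 .02 .16 0 25;0 0 -.009 .03 .24 0 25;0 0 -.012 .03 .33 0 25;0 0 -.015 .04 .42 0 25;0 0 -.018 .05 .5 0 25;0 0 -.021 .06 .6 0 25;0 0 -.024 .06 .7 0 25;0 0 -.027 .07 .76 0 25;0 0 -.03 .08 .81 0 25'
python3 -m handwheel '0 0 -.003 .01 .08 0 25;0 0 -.006 .02 .16 0 25;0 0 -.009 .03 .24 0 25;0 0 -.012 .03 .33 0 25;0 0 -.015 .04 .42 0 25;0 0 -.018 .05 .5 0 25;0 0 -.021 .06 .6 0 25;0 0 -.024 .06 .7 0 25;0 0 -.027 .07 .76 0 25;0 0 -.03 .08 .81 0 25'
python3 -m handwheel '0 0 -.003 .01 .08 0 25;0 0 -.006 .02 .16 0 25;0 0 -.009 .03 .24 0 25;0 0 -.012 .03 .33 0 25;0 0 -.015 .04 .42 0 25;0 0 -.018 .05 .5 0 25;0 0 -.021 .06 .6 0 25;0 0 -.024 .06 .7 0 25;0 0 -.027 .07 .76 0 25;0 0 -.029 .08 .81 0 25'
```

```text
time_s: 53.75
eef_pos: [0.5111, -0.2951, 0.2032]
eef_rot: [-0.002, 0.996, 0.088, 0.001]
contact_force: [0.6, -0.3, -0.7]
width: 0.367
time_s: 54.75
eef_pos: [0.5232, -0.1725, 0.203]
eef_rot: [-0.002, 0.998, 0.057, 0.001]
contact_force: [0.1, -1.0, -0.5]
width: 0.372
time_s: 55.75
eef_pos: [0.5353, -0.0503, 0.203]
eef_rot: [-0.002, 1.0, 0.026, 0.001]
contact_force: [0.6, -0.1, -0.1]
width: 0.371
time_s: 56.75
eef_pos: [0.5475, 0.072, 0.203]
eef_rot: [-0.002, 1.0, -0.005, 0.001]
contact_force: [-0.5, 0.1, -0.0]
width: 0.368
```

```bash

python3 -m handwheel '0 0 0 0 0 -.1 25;0 0 0 0 0 -.2 25;0 0 0 0 0 -.35 25;0 0 0 0 0 -.5 25;0 0 0 0 0 -.65 25;0 0 0 0 0 -.75 25;0 0 0 0 0 -.84 25;0 0 0 0 0 -.91 25;0 0 0 0 0 -.97 25;0 0 0 0 0 -1 25'
python3 -m handwheel '0 0 0 0 0 0 45;0 0 0 0 0 0 55;0 0 0 0 0 0 55;0 0 0 0 0 0 55;0 0 0 0 0 .1 55;0 0 0 0 0 .25 55;0 0 0 0 0 .45 55;0 0 0 0 0 .65 55;0 0 0 0 0 .85 55;0 0 0 0 0 1 55'
```

```text
time_s: 57.75
eef_pos: [0.5475, 0.0719, 0.0524]
eef_rot: [-0.002, 1.0, -0.005, 0.001]
contact_force: [-0.7, 0.3, 0.0]
width: 0.368
time_s: 58.75
eef_pos: [0.548, 0.0718, 0.2055]
eef_rot: [-0.003, 1.0, -0.005, 0.002]
contact_force: [1.1, -0.7, -0.0]
width: 0.55
```

```bash

python3 -m handwheel '0 0 .003 -.03 -.08 0 80;0 0 .006 -.06 -.16 0 80;0 0 .009 -.09 -.24 0 80;0 0 .012 -.12 -.33 0 80;0 0 .015 -.15 -.42 0 80;0 0 .018 -.18 -.5 0 80;0 0 .021 -.21 -.6 0 80;0 0 .024 -.24 -.7 0 80;0 0 .027 -.27 -.8 0 80;0 0 .03 -.287 -.845 0 80'
python3 -m handwheel '0 0 .003 -.03 -.08 0 80;0 0 .006 -.06 -.16 0 80;0 0 .009 -.09 -.24 0 80;0 0 .012 -.12 -.33 0 80;0 0 .015 -.15 -.42 0 80;0 0 .018 -.18 -.5 0 80;0 0 .021 -.21 -.6 0 80;0 0 .024 -.24 -.7 0 80;0 0 .027 -.27 -.8 0 80;0 0 .03 -.287 -.845 0 80'
python3 -m handwheel '0 0 .003 -.03 -.08 0 80;0 0 .006 -.06 -.16 0 80;0 0 .009 -.09 -.24 0 80;0 0 .012 -.12 -.33 0 80;0 0 .015 -.15 -.42 0 80;0 0 .018 -.18 -.5 0 80;0 0 .021 -.21 -.6 0 80;0 0 .024 -.24 -.7 0 80;0 0 .029 -.27 -.8 0 80;0 0 .029 -.287 -.845 0 80'
python3 -m handwheel '0 0 0 0 0 -.1 80;0 0 0 0 0 -.2 80;0 0 0 0 0 -.35 80;0 0 0 0 0 -.5 80;0 0 0 0 0 -.65 80;0 0 0 0 0 -.75 80;0 0 0 0 0 -.8 80;0 0 0 0 0 -.85 80;0 0 0 0 0 -.85 80;0 0 0 0 0 -.85 80'
```

```text
time_s: 59.75
eef_pos: [0.5042, -0.0571, 0.2054]
eef_rot: [-0.002, 1.0, 0.026, 0.002]
contact_force: [-0.1, 0.8, -0.1]
width: 0.801
time_s: 60.75
eef_pos: [0.4605, -0.1851, 0.2053]
eef_rot: [-0.002, 0.998, 0.056, 0.001]
contact_force: [0.3, 0.3, -0.1]
width: 0.797
time_s: 61.75
eef_pos: [0.4171, -0.3128, 0.2053]
eef_rot: [-0.002, 0.996, 0.086, 0.001]
contact_force: [-0.3, 0.5, -0.1]
width: 0.804
time_s: 62.75
eef_pos: [0.4175, -0.3131, 0.0783]
eef_rot: [-0.002, 0.996, 0.086, 0.002]
contact_force: [-0.3, 0.2, -0.7]
width: 0.801
```

```bash

python3 -m handwheel '0 0 0 0 .005 -.04 80;0 0 0 0 .01 -.08 80;0 0 0 0 .01 -.12 80;0 0 0 0 .01 -.17 80;0 0 0 0 .01 -.22 80;0 0 0 0 .01 -.26 80;0 0 0 0 .01 -.29 80;0 0 0 0 .01 -.31 80;0 0 0 0 .01 -.32 80;0 0 0 0 .01 -.32 80'
python3 -m handwheel '0 0 0 0 0 0 70;0 0 0 0 0 0 65;0 0 0 0 0 0 60;0 0 0 0 0 0 50;0 0 0 0 0 0 50;0 0 0 0 0 0 50;0 0 0 0 0 0 50;0 0 0 0 0 0 50;0 0 0 0 0 0 50;0 0 0 0 0 0 50' 8
```

```text
time_s: 63.75
eef_pos: [0.4174, -0.3116, 0.0302]
eef_rot: [-0.002, 0.996, 0.086, 0.002]
contact_force: [-0.1, 0.8, 0.7]
width: 0.799
time_s: 64.75
eef_pos: [0.4175, -0.3116, 0.0303]
eef_rot: [-0.002, 0.996, 0.086, 0.002]
contact_force: [-1.4, -0.1, 5.1]
width: 0.574
```

```bash

python3 -m handwheel '0 0 0 0 0 .05 50;0 0 0 0 0 .15 50;0 0 0 0 0 .25 50;0 0 0 0 0 .35 50;0 0 0 0 0 .5 50;0 0 0 0 0 .6 50;0 0 0 0 0 .7 50;0 0 0 0 0 .8 50;0 0 0 0 0 .9 50;0 0 0 0 0 1 50'
python3 -m handwheel '0 0 -.003 .03 .07 0 50;0 0 -.006 .06 .14 0 50;0 0 -.009 .09 .21 0 50;0 0 -.012 .12 .28 0 50;0 0 -.015 .15 .35 0 50;0 0 -.018 .18 .42 0 50;0 0 -.021 .21 .49 0 50;0 0 -.024 .24 .56 0 50;0 0 -.027 .27 .62 0 50;0 0 -.03 .295 .675 0 50'
python3 -m handwheel '0 0 -.003 .03 .07 0 50;0 0 -.006 .06 .14 0 50;0 0 -.009 .09 .21 0 50;0 0 -.012 .12 .28 0 50;0 0 -.015 .15 .35 0 50;0 0 -.018 .18 .42 0 50;0 0 -.021 .21 .49 0 50;0 0 -.024 .24 .56 0 50;0 0 -.027 .27 .62 0 50;0 0 -.03 .295 .675 0 50'
python3 -m handwheel '0 0 -.003 .03 .07 0 50;0 0 -.006 .06 .14 0 50;0 0 -.009 .09 .21 0 50;0 0 -.012 .12 .28 0 50;0 0 -.015 .15 .35 0 50;0 0 -.018 .18 .42 0 50;0 0 -.021 .21 .49 0 50;0 0 -.024 .24 .56 0 50;0 0 -.029 .27 .62 0 50;0 0 -.031 .295 .675 0 50'
```

```text
time_s: 65.75
eef_pos: [0.4174, -0.3115, 0.1815]
eef_rot: [-0.002, 0.996, 0.086, 0.002]
contact_force: [0.3, 0.2, -1.1]
width: 0.576
time_s: 66.75
eef_pos: [0.4621, -0.2094, 0.1815]
eef_rot: [-0.002, 0.998, 0.055, 0.002]
contact_force: [-0.6, -0.1, -0.6]
width: 0.58
time_s: 67.75
eef_pos: [0.5068, -0.1073, 0.1815]
eef_rot: [-0.002, 1.0, 0.023, 0.002]
contact_force: [0.1, 0.4, -0.8]
width: 0.575
time_s: 68.75
eef_pos: [0.5514, -0.0052, 0.1814]
eef_rot: [-0.002, 1.0, -0.009, 0.002]
contact_force: [0.6, -0.1, -1.0]
width: 0.582
```

```bash

python3 -m handwheel '0 0 0 0 0 -.1 50;0 0 0 0 0 -.2 50;0 0 0 0 0 -.3 50;0 0 0 0 0 -.45 50;0 0 0 0 0 -.6 50;0 0 0 0 0 -.7 50;0 0 0 0 0 -.78 50;0 0 0 0 0 -.85 50;0 0 0 0 0 -.9 50;0 0 0 0 0 -.9 50'
python3 -m handwheel '0 0 0 0 0 -.03 50;0 0 0 0 0 -.06 50;0 0 0 0 0 -.09 50;0 0 0 0 0 -.105 50;0 0 0 0 0 -.105 50;0 0 0 0 0 -.105 65;0 0 0 0 0 -.105 75;0 0 0 0 0 -.105 80;0 0 0 0 0 -.105 80;0 0 0 0 0 -.105 80'
python3 -m handwheel '0 0 0 0 0 .05 80;0 0 0 0 0 .1 80;0 0 0 0 0 .2 80;0 0 0 0 0 .3 80;0 0 0 0 0 .45 80;0 0 0 0 0 .6 80;0 0 0 0 0 .75 80;0 0 0 0 0 .88 80;0 0 0 0 0 .95 80;0 0 0 0 0 1 80'
python3 -m handwheel '0 0 0 0 .02 .08 80;0 0 0 0 .05 .16 80;0 0 0 0 .08 .24 80;0 0 0 0 .1 .32 80;0 0 0 .01 .13 .4 80;0 0 0 .01 .16 .48 80;0 0 0 .02 .19 .56 80;0 0 0 .02 .22 .64 80;0 0 0 .03 .25 .72 80;0 0 0 .03 .25 .79 80'
python3 - <<'E'
from h import *
im,c=snap('wrist','w9.png'); a,_=snap('scene','s9.png')
w=cv2.imread('pics/w1.png')[:,:,::-1]
cv2.imwrite('pics/q3.png',np.vstack([cv2.resize(im[75:245,165:355],None,fx=2,fy=2,interpolation=2)[:, :380],cv2.resize(a[150:370,90:450],(380,232))])[:,:,::-1])
cv2.imwrite('pics/q3b.png',cv2.resize(im[75:245,165:355],None,fx=3.5,fy=3.5,interpolation=2)[:,:,::-1])
E
```

```text
time_s: 69.75
eef_pos: [0.551, -0.0052, 0.0457]
eef_rot: [-0.002, 1.0, -0.009, 0.002]
contact_force: [0.3, -0.2, -0.6]
width: 0.572
time_s: 70.75
eef_pos: [0.5511, -0.0052, 0.03]
eef_rot: [-0.002, 1.0, -0.009, 0.002]
contact_force: [0.3, -0.5, -0.0]
width: 0.804
time_s: 71.75
eef_pos: [0.5514, -0.0052, 0.1815]
eef_rot: [-0.002, 1.0, -0.009, 0.002]
contact_force: [0.7, -1.0, 0.0]
width: 0.801
time_s: 72.75
eef_pos: [0.5562, 0.0332, 0.301]
eef_rot: [-0.002, 1.0, -0.009, 0.003]
contact_force: [-0.1, 0.6, 0.4]
width: 0.798
```

View pics/q3b.png

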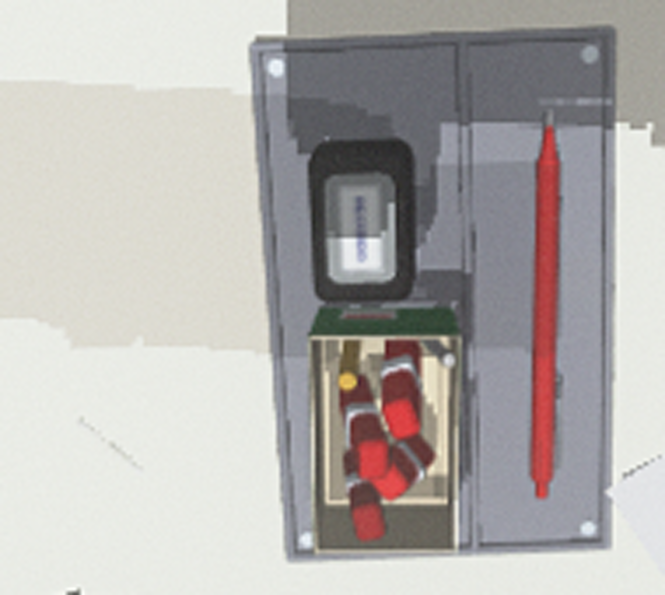

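View pics/s9.png

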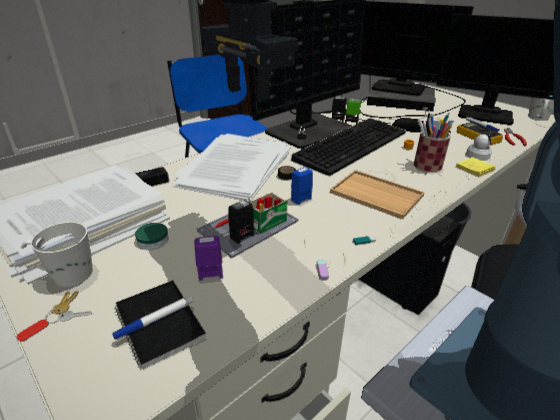

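```bash
python3 -c "
from h import *
d=np.load('pics/w9.png.npz'); c=(bot.camera_params('wrist'),d['R'],d['e'])
P=lambda l,z: onz(c,np.array(l)/3.5+[165,75],z)[:,:2].mean(0).round(4)
print('stamp',P([(309,138),(414,138),(414,302),(316,302)],.089),'box',P([(312,335),(463,335),(457,552),(315,552)],.06),'pen',P([(549,112),(541,498)],.0085),'org',P([(250,42),(615,30),(609,548),(288,558)],.005))
print(bot.finish_job())"
```

```text
stamp [0.5466 0.0731] box [ 0.5518 -0.005 ] pen [0.6112 0.0307] org [0.5725 0.0322]
the job is handed in; nothing more can be done
None
```

The job is handed in at about 73 s of the 128 s allowed; the system reports no verdict.

The clip box went into the tray first, then the stamp. I then laid the marker on the notepad and the red pen in the trough. The stamp went back on the organiser, and the box after it.

My last wrist and scene pictures, taken just before handing in, showed:

| Thing | Last check | Needed |
|---|---|---|
| Stamp | about 2 mm from where it stood, upright | within 15 mm |
| Clip box | about 1.5 mm from where it stood, upright | within 15 mm |
| Red pen | about 3 mm from the estimated trough centre, aligned with it | within 20 mm across, 25 mm along |
| Marker | lying across the notepad near its middle, judged by eye from the scene picture | centre at least 10 mm inside the edges |

- **Marker overhang:** it lies across the 110 mm side of the pad, so its ends stick out a little.
- **Gripper:** it was open and about 0.3 m above the work, touching nothing.
- **Look-alikes:** the blue and purple stamps stand where they did.
- **Disagreements:** none larger than a few millimetres. The tray's long side measured 194 mm against the stated 200 mm. The organiser measured about 2 mm apart in the first and last pictures, which is within the calibration error.

I viewed 14 pictures.

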